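# Pack two cordless tool kits

## Task

Make up two kits from the stock on the packing bench: the blue battery and the black charger go in the black carton, the red battery and the orange bit case in the white carton. In each carton the battery stands upright in the pocket with the yellow floor and the other item stands upright in the pocket with the grey floor, each flat on the pocket's floor. Leave the grey battery where it is, and let go of everything.

Things in the scene. Friction and masses are not known exactly. Their poses are not given: they have to be found in the camera images.
- battery_blue: Bright blue battery pack, an upright block 78 (x) x 48 (y) x 60 mm high, black terminal block 52 x 32 x 8 on top (68 overall), black band round its foot; long side within 30 deg of world x at the start; 0.2 to 0.36 kg. Grip across the 48 mm width, about 45 mm up. Origin: centre of underside, z up.
- battery_red: Red battery pack, an upright block 78 (x) x 48 (y) x 60 mm high, black terminal block 52 x 32 x 8 on top (68 overall), black band round its foot; long side within 30 deg of world x at the start; 0.2 to 0.36 kg. Grip across the 48 mm width, about 45 mm up. Origin: centre of underside, z up.
- battery_grey: Light grey battery pack, an upright block 78 (x) x 48 (y) x 60 mm high, black terminal block 52 x 32 x 8 on top (68 overall), black band round its foot; long side within 30 deg of world x at the start; 0.2 to 0.36 kg. Grip across the 48 mm width, about 45 mm up. Origin: centre of underside, z up. Not part of either kit.
- charger: Charger, a black upright block 80 (its x) x 52 (its y) x 60 mm high; on its top two grey contact strips along x and a green bar across one end. Stands upright, long side within 30 degrees of world x at the start; 0.24 to 0.4 kg. Grip it across its 52 mm width about 45 mm up. Origin: centre of its underside, z up.
- bit_case: Bit case, an orange upright block 80 (its x) x 40 (its y) x 60 mm high with a black seam and latch on its top. Stands upright, long side within 30 degrees of world x at the start; 0.16 to 0.28 kg. Grip it across its 40 mm width about 45 mm up. Origin: centre of its underside, z up.
- carton_black: Black open carton, fixed, 226 (x) x 84 (y) mm, walls 6 thick, 22 high; a 10 mm rib (20 high) across the middle leaves two pockets 102 (x) x 72 (y), floors 6 mm above its underside: YELLOW floor centred at x +56, dark GREY floor at x -56 mm, y 0. Things go in long side along x, either way round. Origin: centre of underside, z up. Its x is within 25 deg of world +x (yellow farther from the robot).
- carton_white: White open carton, fixed, 226 (x) x 84 (y) mm, walls 6 thick, 22 high; a 10 mm rib (20 high) across the middle leaves two pockets 102 (x) x 72 (y), floors 6 mm above its underside: YELLOW floor centred at x +56, dark GREY floor at x -56 mm, y 0. Things go in long side along x, either way round. Origin: centre of underside, z up. Its x is within 25 deg of world -x (yellow nearer the robot).

How it is judged:
By the outcome, as a careful person would: the job done as asked, in the order asked, and still so for the second after the job is handed in, with the robot touching nothing.
It also fails if it takes over 106 s, if anything falls off the work surface, if the arm or the gripper's body presses on something with over 40 N, if the wrist force passes 120 N, or if a joint passes its speed limit or range.

## Robot

A 6-joint arm with a two-finger parallel gripper is mounted at the origin on the work surface. World frame = base frame: x ahead of the robot, y to its left, z up, the work surface at z = 0. Lengths are in mm, angles in rad, forces in N, time in s.
With the tool pointing down it reaches from about 375 to 925 mm from the base axis. Payload 5.7 kg.
Tool frame: the origin (TCP) lies at the very end of the fingers, on their centre line; the grasp point (between the pads) lies 19 mm behind it; z points along the fingers, y is the direction in which the jaws open and shut (so a half turn about z gives the same grasp; the last joint's range is limited). The gripper opens to 88 mm and grips with 3 to 60 N. Pads are 20 mm wide; open, the fingers measure 115 mm over their backs; the gripper's body (75 mm by 178 mm) begins 61 mm behind the grasp point.
Start: joints at [1.172, 0.359, 1.51, -0, 1.272, -0.115], TCP at [167.996, 575.968, 222.623] pointing down, gripper open.
Joint ranges: [-2.97, 2.97], [-1.01, 2.36], [0.21, 2.38], [-0.96, 4.11], [0.2, 2.71], [-2.98, 2.98]. Speed limits (rad/s): [2.39, 2.39, 3.14, 3.14, 3.14, 3.14].

## Interface

Orientations are given as [roll, pitch, yaw] about the fixed x, y, z axes, in that order (R = Rz(yaw) Ry(pitch) Rx(roll)).
In Python, from workcell import r gives the robot as it stands. Calls block until the motion is done:
- r.move_ptp(position, orientation): joint-space move of the TCP to a pose.
- r.movel(position, rotation=None, rate=150): straight line of the TCP; rotation=None keeps the orientation; rate is the mean speed in mm/s.
- r.set_joints(angles): joint-space move.
- r.let_go() and r.grab(effort=None): open the fingers fully, or close them until they stop; effort is the grip in N (None keeps the last).
- r.pause(seconds).
- r.ik(position, orientation): joint angles nearest the present ones, or None.
- r.sense(): the state.
- r.read_camera(name): name is "scene" or "side" or "wrist"; returns the picture (400x640x3 uint8, red, green, blue); there is no depth.
- r.camera_info(name): a dict with "fov_y" (degrees; the focal length in pixels is half the picture's height over the tangent of half this angle, whatever the lens; pixels are square), "cx", "cy" (the principal point, pixels), "k1" (the pictures are not rectified: a ray, as slopes to the right and down, at radius r is drawn at 1 + k1 r^2 times it, then the intrinsics apply), "R" (3x3) and "t" (3): a world point X has camera coordinates R X + t. Camera axes: x right, y down, z forward; pixel columns grow to the right and rows downward; lengths in mm; the calibration is good to about 2 mm. A picture is of the moment at which its call begins: read the wrist's pose just before it. camera_info takes no time and is no camera call; for the wrist camera it gives the pose at the moment of the call.
A pose or a line that the arm cannot do raises r.MotionError and nothing moves.
- r.sign_off(): hands the job in, once; it reports no verdict.
The state is a dict: "clock": time; "q": joint angles; "qd": joint speeds; "joint_torque": joint torques, N m; "eef_pos": TCP position; "orientation": TCP orientation; "wrist_force": force on the tool from outside, world axes, zero at the start; "wrist_torque": the same for the moment, N m; "width": opening from 0.0 (shut) to 1.0 (fully open).
Only numpy, scipy, OpenCV 4.12 (cv2) and the standard library are available. Lean on these libraries where they do the work, as an engineer would, in place of code of your own. Each camera call takes 0.05 s, during which the arm holds its last target. There are 200 camera calls.

## Working session

There is one attempt and no reset: what is moved stays moved. The work goes in short steps, each a Python script; the robot and the scene stay as the last script left them, time stands still between calls to the robot, and variables do not carry over. Pictures are saved under pics/ and viewed, about 12 in all and at most 16, crops included, and the job is handed in when it is done.

```bash
mkdir -p pics; ls; python3 - <<'E'
from workcell import r
import cv2
for n in("scene","side"):
    im=r.read_camera(n); cv2.imwrite(f"pics/{n}0.png",im[:,:,::-1]); i=r.camera_info(n); print(n,i)
print(r.sense())
E
```

```text
pics
scene {'fov_y': 44.57665598864617, 'cx': 317.2886603059273, 'cy': 194.29560247429936, 'k1': -0.021742125586829728, 'R': array([[-0.5448004 ,  0.83855577, -0.00409128],
       [ 0.70684293,  0.45659205, -0.54027473],
       [-0.45118245, -0.29723378, -0.84147875]]), 't': array([ 312.33325574, -364.16719153, 1285.83133691])}
side {'fov_y': 56.03770567821074, 'cx': 321.7927887087226, 'cy': 200.17874162647442, 'k1': -0.08844610599934155, 'R': array([[ 0.99747792, -0.07065217, -0.00678773],
       [-0.05458683, -0.7024926 , -0.70959455],
       [ 0.04536607,  0.70817541, -0.70457753]]), 't': array([-552.37068961,   40.53831306,  718.39947724])}
{'clock': 0.1, 'q': array([ 1.17188272e+00,  3.59393269e-01,  1.51133442e+00, -6.94318492e-06,
        1.27251541e+00, -1.15097747e-01]), 'qd': array([ 0.00050002, -0.00066008, -0.00103297,  0.00027725,  0.00075928,
       -0.00083593]), 'joint_torque': array([-8.15088897e-04, -5.16358638e+01, -2.71402913e+01,  6.75248005e-02,
        2.76537339e-02, -5.75012200e-05]), 'eef_pos': array([167.77239969, 575.40400347, 221.91341744]), 'orientation': array([-3.13995236e+00, -1.82954650e-04,  2.85777869e+00]), 'wrist_force': array([ 0.16146733, -0.9685887 , -0.31562291]), 'wrist_torque': array([-0.02020426, -0.0261915 , -0.00110274]), 'width': 1.0051241547947787}
```

View pics/scene0.png

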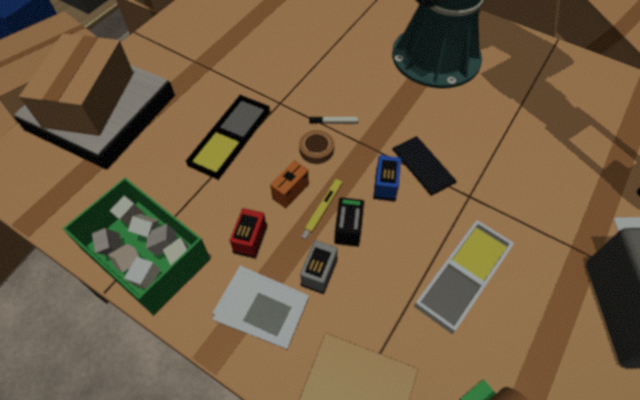

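View pics/side0.png

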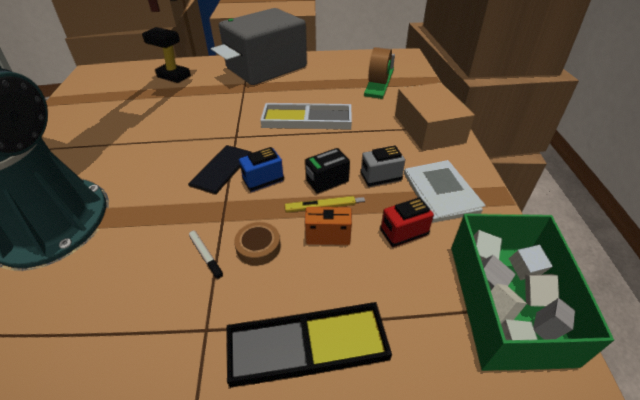

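```bash
cat > h.py <<'E'
import numpy as np, cv2
from workcell import r
def K(i):
    f=200/np.tan(np.radians(i["fov_y"]/2)); return np.array([[f,0,i["cx"]],[0,f,i["cy"]],[0,0,1.]])
def cast(i,px,z):
    """pixels -> world points on plane z"""
    s=cv2.undistortPoints(np.array(px,float).reshape(-1,1,2),K(i),np.array([i["k1"],0,0,0.]))[:,0]
    # k1 model here: drawn = slope*(1+k1 r^2), as in OpenCV
    R,t=np.array(i["R"]),np.array(i["t"]); c=-R.T@t
    d=np.c_[s,np.ones(len(s))]@R
    return c+d*((z-c[2])/d[:,2])[:,None]
HSV={"blue":((108,120,60),(125,255,255)),"red":((0,170,60),(5,255,255)),"orange":((7,190,120),(15,255,255)),"yellow":((25,150,90),(33,255,255)),
 "greyfl":((0,0,75),(180,35,125))}
def blobs(im,c,amin=150):
    h=cv2.cvtColor(im,cv2.COLOR_RGB2HSV); m=cv2.inRange(h,*HSV[c])
    if c=="red": m|=cv2.inRange(h,(175,170,60),(180,255,255))
    cs,_=cv2.findContours(m,cv2.RETR_EXTERNAL,cv2.CHAIN_APPROX_NONE)
    return sorted([k for k in cs if cv2.contourArea(k)>amin],key=cv2.contourArea,reverse=True)
def snap(cam,name):
    i=r.camera_info(cam); im=r.read_camera(cam); cv2.imwrite(f"pics/{name}.png",im[:,:,::-1]); 
    np.save(f"pics/{name}.npy",i,allow_pickle=True); return i,im
E
python3 - <<'E'
from h import *
np.set_printoptions(precision=1,suppress=True)
for n in("scene","side"):
    i=r.camera_info(n); im=cv2.imread(f"pics/{n}0.png")[:,:,::-1].copy()
    print(n,"cam",-i["R"].T@i["t"])
    for c in HSV:
        for k in blobs(im,c,80)[:5]:
            rc=cv2.minAreaRect(k); print(c,np.array(rc[0]),np.array(rc[1]),cast(i,[rc[0]],6 if c in("yellow","greyfl") else 35)[0])
    P={"scene":[(350,222),(319,266),(330,345),(340,400),(410,375)],"side":[(327,170),(383,166),(433,110)]}[n]
    print(cast(i,P,40))
i=r.camera_info("wrist"); print("wrist",-i["R"].T@i["t"],i)
E
```

```text
scene cam [1007.7  286.6  886.5]
blue [387.8 172.1] [22.5 33.4] [422.2  81.5  35. ]
blue [15.5  9. ] [18. 31.] [  492.7 -1058.9    35. ]
red [246.  230.2] [24.7 43.3] [698.8 -87.   35. ]
yellow [479.5 252.7] [35.5 38.3] [476.1 322.6   6. ]
yellow [215.4 151.3] [25.4 42.7] [ 563.9 -282.9    6. ]
yellow [323.4 204.4] [ 7.4 57.3] [550.    0.2   6. ]
greyfl [111.6 112.5] [ 49.  124.8] [ 608.3 -570.9    6. ]
greyfl [450.4 293.6] [41.6 49.1] [586.4 310.    6. ]
greyfl [266.9 313.6] [38.1 32.5] [807.1  40.4   6. ]
greyfl [318.6 261.5] [24.5 38.1] [666.3  63.5   6. ]
greyfl [241.6 118.2] [21.8 36.7] [ 452.6 -293.9    6. ]
[[573.4  77.9  40. ]
 [686.8  77.8  40. ]
 [800.8 174.1  40. ]
 [867.4 235.3  40. ]
 [770.5 312.9  40. ]]
side cam [ 520.6 -519.3  531.2]
blue [261.6 166.3] [31.3 39.5] [435.3  88.4  35. ]
red [408.3 218.8] [35.4 48.4] [703.6 -79.7  35. ]
orange [327.5 215.5] [17. 45.] [560.  -60.4  35. ]
yellow [344.9 336.4] [43.2 70.7] [ 568.2 -276.7    6. ]
yellow [284.5 114. ] [ 8. 37.] [480.2 333.4   6. ]
yellow [319.8 202.6] [ 5.6 68.7] [550.1   2.    6. ]
greyfl [598.5 113. ] [226.  81.] [1345.1  291.9    6. ]
greyfl [37. 42.] [84. 74.] [-529.2 1002.9    6. ]
greyfl [266.9 349.1] [43.1 73.2] [ 454.5 -288.1    6. ]
greyfl [384.  23.] [46. 82.] [868.6 977.2   6. ]
greyfl [261.7  22.4] [21.9 81.2] [ 387.3 1027.2    6. ]
[[568.8  59.8  40. ]
 [684.1  63.7  40. ]
 [849.6 269.6  40. ]]
wrist [ 93.1 597.5 383.7] {'fov_y': 62.06226810642761, 'cx': 315.46202218272316, 'cy': 197.63886786864944, 'k1': -0.06414320427227428, 'R': array([[ 0.3,  1. , -0. ],
       [ 0.9, -0.3,  0.3],
       [ 0.3, -0.1, -1. ]]), 't': array([-599.1,  -35. ,  390.8])}
```

```bash
python3 - <<'E'
from h import *
p=[530,10,370]
print(r.ik(p,[np.pi,0,np.pi]))
r.move_ptp(p,[np.pi,0,np.pi]); r.pause(.3)
i,im=snap("wrist","w1"); print(-i["R"].T@i["t"], r.sense()["clock"])
E
```

```text
[-0.11147996  0.15413181  1.43240647  0.          1.55505438 -1.68227629]
[452.10309215  10.28709282 531.70811204] 2.8917
```

View pics/w1.png

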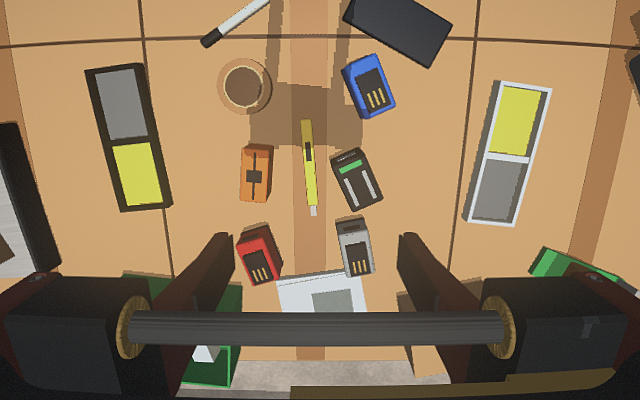

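```bash
python3 - <<'E'
import cv2,numpy as np
im=cv2.imread("pics/w1.png")
def up(x,y,w,h,s): return cv2.resize(im[y:y+h,x:x+w],None,fx=s,fy=s,interpolation=cv2.INTER_CUBIC)
a=up(225,215,70,75,4);b=up(225,138,70,75,4);c=up(335,48,70,75,4);d=up(322,140,70,75,4)
o=np.vstack([np.hstack([c,d]),np.hstack([a,b])])
o=(255*(o/255.)**.6).astype(np.uint8)
for k in range(0,560,40): cv2.line(o,(k,0),(k,5),(255,255,255),1);cv2.line(o,(k,300),(k,305),(255,255,255),1)
cv2.imwrite("pics/c1.png",o)
E
```

```text
(no output)
```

View pics/c1.png

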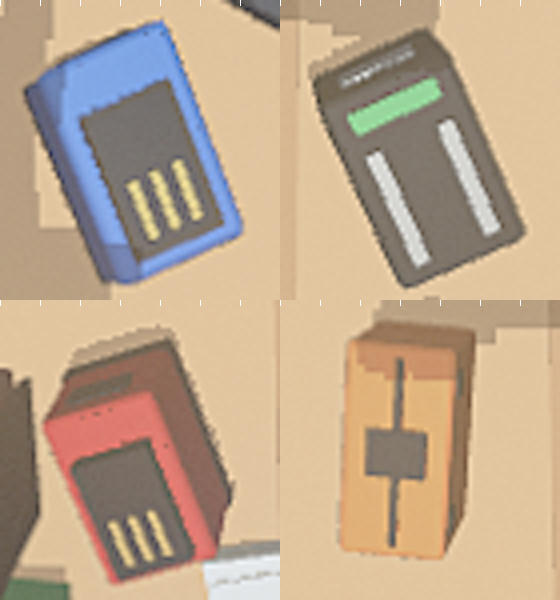

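```bash
cat > m.py <<'E'
from h import *
np.set_printoptions(precision=1,suppress=True)
i=np.load("pics/w1.npy",allow_pickle=True).item()
def rep(n,px,z):
    P=cast(i,px,z)[:,:2]; e=np.roll(P,-1,0)-P; l=np.linalg.norm(e,axis=1)
    v=e[1]-e[3]; 
    print(n,"c",P.mean(0),"edges",l,"ang",[round(float(np.degrees(np.arctan2(a[1],a[0]))),1) for a in (e[1],-e[3],e[0],-e[2])])
    return P
def cr(o,pts): return [(o[0]+(a+.5)/4-.5,o[1]+(b+.5)/4-.5) for a,b in pts]
if __name__=="__main__":
    rep("blue term",cr((335,48),[(80,118),(167,80),(222,225),(140,262)]),68)
    rep("blue top",cr((335,48),[(45,70),(163,20),(243,232),(125,283)]),60)
    rep("charger a",cr((322,140),[(60,110),(170,65),(243,235),(128,287)]),60)
    rep("charger b",cr((322,140),[(38,80),(152,30),(243,235),(128,287)]),60)
    rep("red top",cr((225,215),[(45,125),(155,90),(215,250),(110,282)]),60)
    rep("red term",cr((225,215),[(72,160),(150,140),(193,260),(118,280)]),68)
    rep("orange",cr((225,138),[(65,40),(190,45),(165,258),(62,252)]),60)
    im=cv2.imread("pics/w1.png")[:,:,::-1].copy()
    for k in blobs(im,"yellow",700)[:2]:
        print("yellow",cv2.minAreaRect(k)); bx=cv2.approxPolyDP(k,6,True)[:,0]; print(bx.tolist()); 
        if len(bx)==4: rep("y",bx,6)
        M=cv2.moments(k); print(cast(i,[(M["m10"]/M["m00"],M["m01"]/M["m00"])],6))
    o=np.hstack([cv2.resize(im[55:230,75:185],None,fx=3,fy=3,interpolation=cv2.INTER_CUBIC),cv2.resize(im[70:245,455:565],None,fx=3,fy=3,interpolation=cv2.INTER_CUBIC)])
    cv2.imwrite("pics/c2.png",(255*(o[:,:,::-1]/255.)**.6).astype(np.uint8))
E
python3 m.py
```

```text
blue term c [440.4  87. ] edges [30.9 50.8 30.  51.5] ang [24.1, 25.1, 113.3, 114.5]
blue top c [434.   85.4] edges [42.1 75.  43.8 75.8] ang [24.2, 22.8, 112.5, 113.6]
charger a c [570.8  74.6] edges [42.4 70.1 46.8 72.5] ang [25.2, 21.7, 112.8, 115.8]
charger b c [565.   70.8] edges [44.1 84.3 46.8 85.7] ang [25.8, 24.0, 114.1, 115.8]
red top c [697.9 -80.9] edges [46.1 72.4 45.6 72.6] ang [16.7, 17.1, 108.9, 109.1]
red term c [703.5 -79.1] edges [31.8 54.  31.6 54.6] ang [15.6, 15.8, 105.7, 107.0]
orange c [558.6 -78.1] edges [44.6 80.2 38.5 79.1] ang [-8.7, -4.3, 87.6, 86.6]
```

View pics/c2.png

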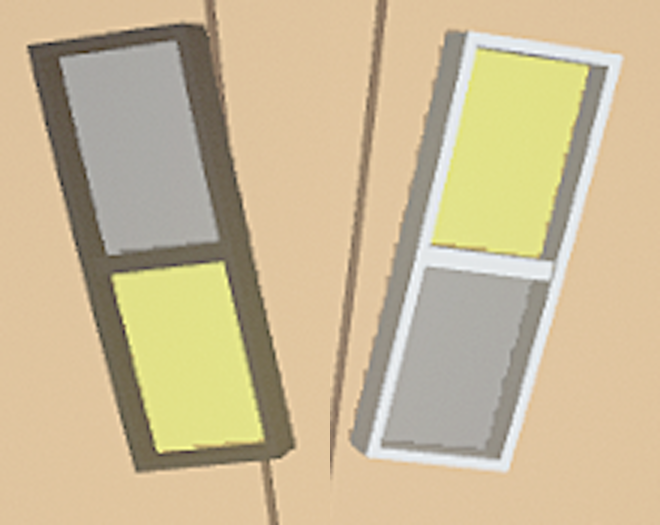

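```bash
cat > m2.py <<'E'
from m import *
def c3(ox,oy,pts): return [(ox+(a+.5)/3-.5,oy+(b+.5)/3-.5) for a,b in pts]
P=rep("white rim",c3(345,70,[(470,32),(622,57),(507,470),(370,457)]),22)
B=cast(i,c3(75,55,[(28,45),(137,470)]),22)[:,:2]; d=(B[1]-B[0]); L=np.linalg.norm(d); d/=L; n=np.array([-d[1],d[0]])
print("black left edge",L,np.degrees(np.arctan2(d[1],d[0])),"centre",B.mean(0)+42*n)
G=cast(i,c3(75,55,[(60,55),(107,255),(112,275),(157,453)]),6)[:,:2]; 
print("floor left edges along/perp:",[( (g-B.mean(0))@d,(g-B.mean(0))@n) for g in G])
C=cast(i,cr((322,140),[(243,235),(128,287),(152,30)]),60)[:,:2]
d=np.array([np.cos(np.radians(24)),np.sin(np.radians(24))]);print("charger",C[:2].mean(0)-40*d)
W=cast(i,c3(345,70,[(588,68),(543,256),(528,280),(487,447)]),6)
im=cv2.imread("pics/w1.png"); print(cv2.cvtColor(im,cv2.COLOR_BGR2HSV)[[175,120],[137,515]])
h=cv2.cvtColor(im,cv2.COLOR_BGR2HSV); m=cv2.inRange(h,(24,100,90),(35,255,255))
cs,_=cv2.findContours(m,0,1)
for k in cs:
    if cv2.contourArea(k)>700: M=cv2.moments(k); print("yellow",cast(i,[(M["m10"]/M["m00"],M["m01"]/M["m00"])],6),cv2.contourArea(k))
s=r.camera_info("scene"); print("side box top?",cast(r.camera_info("side"),[(400,90),(455,125)],60))
print(np.array([590,310])-0)
E
python3 m2.py
```

```text
white rim c [537.8 315.9] edges [ 82.8 224.3  81.1 225.5] ang [-6.4, -5.9, 83.4, 84.2]
black left edge 224.39374756381 5.792620489641696 centre [ 511.7 -282.7]
floor left edges along/perp: [(np.float64(-107.59811444807478), np.float64(5.456574124729809)), (np.float64(-4.2860035606293945), np.float64(4.767115713490765)), (np.float64(6.544708545689884), np.float64(4.747556072443664)), (np.float64(107.85651092762009), np.float64(3.945806421843335))]
charger [567.   72.5]
[[ 30 147 208]
 [ 30 145 208]]
yellow [[ 566.4 -282.5    6. ]] 2179.5
yellow [[480.4 325.7   6. ]] 2366.0
side box top? [[778.8 338.1  60. ]
 [868.3 171.6  60. ]]
[590 310]
```

```bash
cat > pk.py <<'E'
from h import *
OBJ={"blue":(434.5,85.5,23.5),"charger":(567,72.5,24),"red":(698,-80.8,17),"bit":(558.8,-77.5,-5)}
def slot(c,a,s):
    a=np.radians(a); return c[0]+s*np.cos(a),c[1]+s*np.sin(a)
B,W=((511.7,-283.2),5.6),((537.8,315.9),-6.2)
DST={"blue":(*slot(*B,56),B[1]),"charger":(*slot(*B,-56),B[1]),"red":(*slot(*W,-56),W[1]),"bit":(*slot(*W,56),W[1])}
def o(a): return [np.pi,0,np.pi+np.radians(a)]
def S(t):
    s=r.sense(); print(t,"clk %.1f w %.3f"%(s["clock"],s["width"]),s["eef_pos"].round(1),s["wrist_force"].round(1))
def pick(n):
    x,y,a=OBJ[n]; r.let_go(); r.move_ptp([x,y,130],o(a)); r.movel([x,y,26],rate=120); S("at "+n); r.grab(35); S("grabbed")
    r.movel([x,y,140],rate=150); S("lifted")
def place(n,dx=0,dy=0):
    x,y,a=DST[n]; x+=dx; y+=dy
    r.move_ptp([x,y,140],o(a)); r.movel([x,y,50],rate=150); r.movel([x,y,32.5],rate=40); r.pause(.2); S("down"); r.let_go(); r.movel([x,y,140],rate=150); S("released "+n)
E
python3 - <<'E'
from pk import *
print(DST)
a,b=r.camera_info("scene"),r.camera_info("side")
for z in (50,70,90,110): print(z,cast(a,[(209,250)],z)[0][:2],cast(b,[(469,218)],z)[0][:2])
pick("blue")
i,im=snap("wrist","w2")
E
```

```text
{'blue': (np.float64(567.4327343989826), np.float64(-277.7353576134876), 5.6), 'charger': (np.float64(455.96726560101746), np.float64(-288.66464238651236), 5.6), 'red': (np.float64(482.1275460175503), np.float64(321.94796391953724), -6.2), 'bit': (np.float64(593.4724539824496), np.float64(309.8520360804627), -6.2)}
50 [ 776.59113704 -113.37258456] [805.5406801  -99.82955897]
70 [ 782.11687875 -103.81086193] [ 793.69735681 -117.26451627]
90 [787.64262046 -94.24913929] [ 781.85403351 -134.69947356]
110 [793.16836217 -84.68741666] [ 770.01071022 -152.13443086]
at blue clk 5.2 w 0.998 [435.2  85.5  26.5] [-0.2  0.3  0.3]
grabbed clk 5.9 w 0.545 [434.6  85.5  26.1] [-0.5  0.2  2.5]
lifted clk 6.8 w 0.546 [433.6  85.5 139.2] [ 0.3  0.2 -3. ]
```

View pics/w2.png

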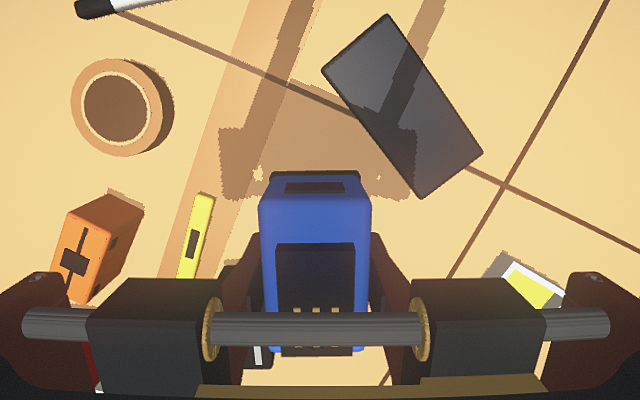

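```bash
python3 - <<'E'
from pk import *
i=np.load("pics/w2.npy",allow_pickle=True).item(); p=r.sense()["eef_pos"]
d=np.array([np.cos(np.radians(23.5)),np.sin(np.radians(23.5))])
for px,z in (((315,207),34),((315,243),42),((316,180),-8)): print((cast(i,[px],p[2]+z)[0][:2]-p[:2])@d)
place("blue")
pick("charger")
i,im=snap("wrist","w3")
E
```

```text
-35.70324702407951
-23.42814260839759
-36.90800381583059
down clk 9.8 w 0.545 [ 567.4 -277.7   32.4] [-0.9 -0.2 -3.2]
released blue clk 11.4 w 1.004 [ 566.8 -277.3  139.2] [ 0.  -0.2 -0.7]
at charger clk 14.0 w 0.999 [567.6  72.4  26.6] [0.4 0.4 0.4]
grabbed clk 14.7 w 0.592 [567.2  72.4  26.2] [-0.8 -1.7  2.2]
lifted clk 15.6 w 0.592 [566.   72.5 139. ] [-0.1 -0.4 -3.4]
```

View pics/w3.png

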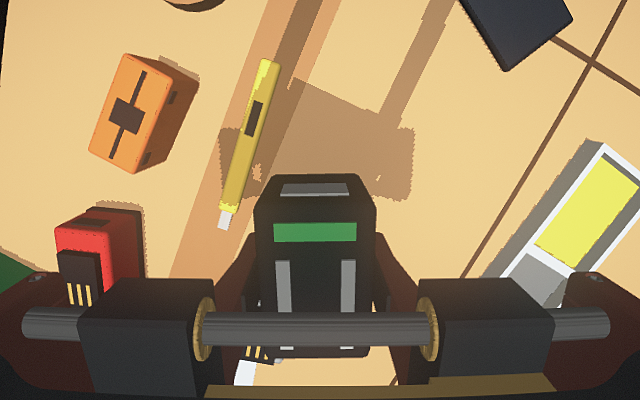

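The charger is held (52 mm opening, upright, green bar near row 232), and the blue battery's offset along its length was about 3 mm. Next I place the charger and look at the black carton.

```bash
python3 - <<'E'
from pk import *
place("charger")
r.move_ptp([500,-283,300],o(5.6)); r.pause(.3)
i,im=snap("wrist","w4")
E
```

```text
down clk 18.6 w 0.590 [ 455.9 -288.7   32.4] [-0.4 -0.1 -3.7]
released charger clk 20.1 w 1.000 [ 455.4 -288.2  139.4] [0.4 0.3 0.2]
```

View pics/w4.png

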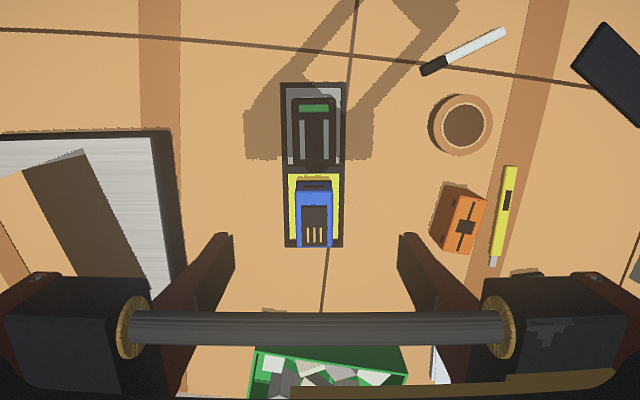

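Both items stand inside their pockets: the charger at (314,135) with grey floor on three sides, the blue battery at (314,212) with yellow on three sides. Red next.

```bash
python3 - <<'E'
from pk import *
pick("red")
i,im=snap("wrist","w5")
place("red")
pick("bit")
place("bit")
r.move_ptp([520,316,300],o(-6.2)); r.pause(.3)
i,im=snap("wrist","w6")
E
```

```text
at red clk 23.7 w 1.001 [698.7 -81.   26.9] [ 1.  -0.7 -0.3]
grabbed clk 24.4 w 0.547 [698.1 -81.   26.1] [ 0.3 -1.2  0.7]
lifted clk 25.3 w 0.547 [697.1 -80.6 138.9] [-0.4 -0.8 -2.5]
down clk 28.5 w 0.544 [482.1 321.9  32.4] [ 0.6 -0.9 -1.6]
released red clk 30.2 w 1.003 [481.5 321.6 139.3] [-0.7  0.7  0.4]
at bit clk 32.9 w 1.000 [559.4 -77.5  26.5] [0.1 0.8 0.3]
grabbed clk 33.7 w 0.453 [559.  -77.7  26.1] [-0.6 -1.6  0.8]
lifted clk 34.6 w 0.455 [557.9 -77.2 139.2] [ 0.1 -0.3 -1.1]
down clk 37.6 w 0.455 [593.4 309.8  32.4] [-0.   0.9 -2.2]
released bit clk 39.4 w 1.000 [592.8 309.6 139.1] [-0.5  0.4  0.5]
```

View pics/w6.png

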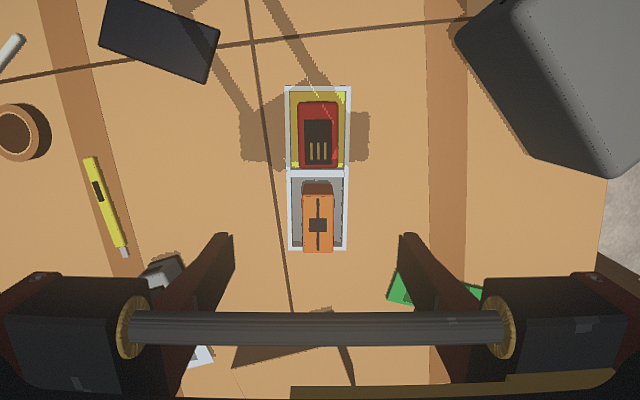

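Red battery (318,135) is in the yellow pocket with floor visible around it, and the bit case (318,215) is in the grey one. I'll back the arm off and check uprightness from the fixed cameras.

```bash
python3 - <<'E'
from pk import *
r.move_ptp([400,0,350],o(0)); r.pause(.3)
a=snap("side","s2")[1]; b=snap("scene","v2")[1]; S("end")
f=lambda im,x,y,w,h:cv2.resize(im[y:y+h,x:x+w],(400,280),interpolation=cv2.INTER_CUBIC)
o_=np.vstack([np.hstack([f(a,215,265,200,140),f(a,240,50,150,105)]),np.hstack([f(b,165,75,130,91),f(b,395,200,150,105)])])
cv2.imwrite("pics/c3.png",(255*(o_[:,:,::-1]/255.)**.7).astype(np.uint8))
E
```

```text
end clk 42.1 w 0.996 [4.002e+02 3.000e-01 3.499e+02] [-0.3 -0.1  0.1]
```

View pics/c3.png

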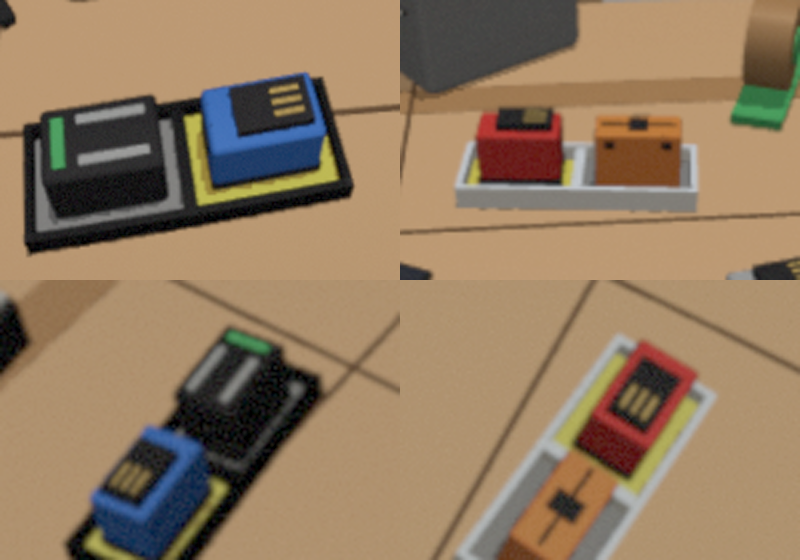

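View pics/v2.png

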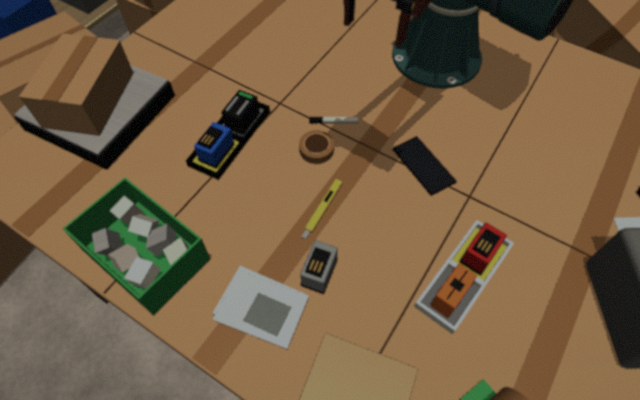

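All four items stand upright and flat with pocket floor visible around them. The grey battery is still at (319,266), where it began.

```bash
python3 -c "
from workcell import r
r.sign_off(); print(r.sense()['clock'])"
```

```text
the job is handed in; nothing more can be done
the job is handed in; nothing more can be done
```

Both kits are packed and the job is handed in, at about 42 s on the robot's clock against the 106 s limit.

- **Black carton:** the blue battery is in the yellow pocket and the charger in the grey pocket.
- **White carton:** the red battery is in the yellow pocket and the bit case in the grey pocket.

**Last checks:**
- The wrist, side and scene pictures show all four items upright, with floor visible around each. I judged flatness by eye and did not measure it.
- The grey battery is where it began.
- The gripper is open and clear at 350 mm height, and the wrist force is about zero.
- Jaw openings while gripping were 48, 52, 48 and 40 mm, matching the given widths.
- The wrist forces I read stayed under 4 N. I only read them at stops, not through each move.

**What disagreed:**
- **Blue battery:** it sat about 3 mm off centre along its length in the grip. The pocket allows 12 mm, so I left it uncorrected.
- **Black carton:** its floor edge measured 1–2 mm off its rim estimate, also well within the clearance.

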